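Lock the clawed spoon shelf onto the slotted rack

ROBOT

A 6-joint arm with a two-finger parallel gripper is mounted at the origin on the work surface. World frame = base frame: x ahead of the robot, y to its left, z up, the work surface at z = 0. Lengths are in m, angles in rad, forces in N, time in s.
With the tool pointing down it reaches from about 0.3 to 0.775 m from the base axis. Payload 14.6 kg.
Tool frame: the origin (TCP) lies midway between the tips of the shut fingers; the grasp point (between the pads) lies arm.grasp_offset behind it (arm.grasp_offset is the distance from the TCP to the grasp point, in m); z points along the fingers, y is the line along which they close (so a half turn about z gives the same grasp; the last joint's range is limited). The gripper opens to 94 mm and grips with 3 to 60 N. Pads are 16 mm wide; open, the fingers measure 119 mm over their backs; the gripper's body (75 mm by 177 mm) begins 78 mm behind the grasp point.
Start: joints at [-1.349, 0.3, 1.521, -0, 1.321, -0.067], TCP at [0.157, -0.527, 0.205] pointing down, gripper open.
Joint ranges: [-3.03, 3.03], [-0.79, 2.21], [0.23, 2.52], [-1.04, 4.18], [0, 3.07], [-2.55, 2.55]. Speed limits (rad/s): [2.22, 2.22, 2.57, 3.14, 3.14, 3.14].

INTERFACE

Orientations are given as a rotation vector (axis times angle).
In Python, from station import arm gives the robot as it stands.
- The arm moves only by the tool servo_tool, never from a script. Its argument "moves" is text: rows parted by semicolons, each of 6 numbers parted by spaces: the shift along the tool's x, y, z in units of 500 mm (1.0 is 500 mm), then the turn, a rotation vector about the tool's x, y, z in units of 0.12 rad (1.0 is 0.12 rad). In form: tx ty tz wx wy wz; .... A call has 1 to 12 rows; each row shifts and turns the commanded pose from where the row before left it, along the tool's axes as they then stand; what a row does not reach is not made up. A row lasts 1/12 s, in which the tool goes at most 41.7 mm and 7.16 degrees, less where a joint would pass 70% of its speed; a pose out of reach is approached as far as the arm can. A call with a number of a shift or a turn outside -1 to 1 is refused whole. A call with a gripper value outside its range is refused whole. "hand" is the gripper's target within -1 to 1 (fully open at 1, half-way at 0, shut at -1), set as the call begins (left out, the last holds). The fingers move at their own pace and stop on an object; "squeeze" is the grip in N (left out, the last holds). Time passes only in rows, so rows that do not move let the fingers close. It gives the time, the measured TCP pose, the force, the opening and the grip force at its end, in the units of the state.
- arm.observe(): the state, without advancing time (a new reading comes with each control period).
- arm.grab_frame(name): name is "scene" or "top" or "wrist"; returns the picture (420x560x3 uint8, red, green, blue); there is no depth.
- arm.camera_params(name): a dict with "fx", "fy", "cx", "cy" (pixels), "R" (3x3) and "t" (3): a world point X has camera coordinates R X + t; the wrist camera has in their place "T_tool_cam" (4x4, takes a point from camera to tool coordinates, whose origin is the TCP and whose axes are the flange's). Camera axes: x right, y down, z forward; pixel columns grow to the right and rows downward; lengths in m; the calibration is good to about 2 mm. The wrist camera is an equidistant fisheye: a pixel r from the principal point sees the ray r / f radians off the axis. A picture is of the moment at which its call begins: read the wrist's pose just before it. camera_params takes no time and is no camera call.
- arm.finish_job(): hands the job in; it is judged then, once.
The state is a dict: "time": time; "qpos": joint angles; "joint_vel": joint speeds; "joint_efforts": joint torques, N m; "position": TCP position; "eef_rot": TCP orientation; "force": force on the tool from outside, world axes, zero at the start; "moment": the same for the moment, N m; "grip_width": finger opening in m; "finger_force": force on a finger pad.
Only numpy, scipy, OpenCV 4.12 (cv2) and the standard library are available. Lean on these libraries where they do the work, as an engineer would, in place of code of your own. Each camera call takes 0.05 s, during which the arm holds its last target. There are 200 camera calls.

TASK

Hang the pink shelf, the one with two claws at its back, on the slotted steel rack: put both claws through the two slots, then push the shelf down until its claws sit fully home and the yellow catch snaps out over the shelf's lower edge and locks it. Let go of it there. Leave the grey-blue shelf without claws where it stands.

Things in the scene. Friction and masses are not known exactly. Their poses are not given: they have to be found in the camera images.
- clawshelf: Pink shelf 190 wide (y), 0.3 kg, upright. Origin: underside, mid-width, back face of back plate; +x out of the back. Tray to x -85. Grip tab x -17..-3, y +-25, z 60..120: pinch across x near z 95. Back plate 60 high, window y +-30, z 12..36. Claws at y +-75, 10 wide: arm z 50..60, then slanting down and out to z 22, x 32; gap to back plate 9 at z 50, 26 at z 22 (all mm)
- rack: Steel rack, fixed. Origin: on counter, midway between the uprights, at their front face; +x through the slots to its back. Uprights y +-75: plate 6 thick (x 0..6), 50 wide, 192 high, slot 30 wide, z 120..180. Claws pass along +x with shelf origin at z 98..120 (best 109), axes parallel; then down with shelf origin at x -3..0. Home: shelf origin z 70, y within 10; leans ~3 deg (mm)
- catch (a joint): Yellow sprung catch, 20 mm wide, on the rack's cross bar (top z 111 mm) between the uprights; m: 0 = out (at rest), 8 mm ahead of the front face, 0.012 = pushed back. Sloped top (z 99 to 88 mm), flat underside at z 86. The shelf's 12 mm high lower edge pushes it back while its origin goes from z 98 to 86: 8-15 N, more than its weight. At home it springs out through the window over that edge.
- plainshelf: Grey-blue loose shelf of the same shape, size, origin and axes but with no claws: not wanted, leave it standing. The two shelves stand in front of the rack, one to its left and one to its right; sides vary.
Mind the look-alikes: they are no part of the job. Of the things that look like the clawshelf, the largest one is meant.

How it is judged:
At the end, for the whole second after the job is handed in: The pink shelf hangs at rest with both claws home: origin 60 to 74.5 mm above the rack's, 12 mm before to 8 mm behind the uprights' front face, within 18 mm sideways, yaw within 0.2 rad, lean under 0.18 rad; the catch is out (under 0.003 m) (z of clawshelf in the frame of rack between 0.06 and 0.0745 m and x of clawshelf in the frame of rack between -0.012 and 0.008 m and y of clawshelf in the frame of rack between -0.018 and 0.018 m and angle between the x axis of clawshelf and the x axis of rack, either way round below 0.2 rad and angle between clawshelf's own z axis and vertical below 0.18 rad and value of joint catch below 0.003 m and linear speed of clawshelf below 0.02 m/s); the robot touches nothing.
It fails at once if the grey-blue shelf without claws was moved more than 30 mm (distance of plainshelf from where it was at the start of the episode above 0.03 m).
It also fails if it takes over 38 s, if anything falls off the work surface, if the arm or the gripper's body presses on something with over 40 N, if the wrist force passes 120 N, or if a joint passes its speed limit or range.

## Working session

There is one attempt and no reset: what is moved stays moved. The work goes in short steps, Python scripts to look and compute and a tool call to move; the robot and the scene stay as the last step left them, time stands still between calls to the robot, and variables do not carry over. Pictures are saved under pics/ and viewed, at most 10 in all, crops included, and the job is handed in when it is done.

Besides the shell and the picture viewer there is one more tool, called after "Call:" in YAML: its name, and indented under it one key for each argument. servo_tool: Moves the arm, as the interface text tells. Its arguments: {"type":"object","properties":{"moves":{"type":"string"},"hand":{"type":"number"},"squeeze":{"type":"number"}},"required":["moves"]}

```bash
mkdir -p pics
python3 - <<'E'
from station import arm
import cv2,numpy as np
np.set_printoptions(precision=4,suppress=True)
print(arm.observe()); print(arm.grasp_offset)
for n in("scene","top"):
    f=arm.grab_frame(n); cv2.imwrite(f"pics/{n}0.png",f[:,:,::-1]); print(n,arm.camera_params(n))
print(arm.camera_params("wrist"))
E
```

```text
{'time': 0.0, 'qpos': array([-1.3486,  0.3005,  1.5216,  0.    ,  1.3207, -0.0666]), 'joint_vel': array([-0.0002, -0.0002,  0.0007,  0.0003, -0.0011,  0.0019]), 'joint_efforts': array([ -0.0008, -53.1804, -35.2743,   0.0708,   0.0244,  -0.0001]), 'position': array([ 0.1566, -0.5269,  0.2049]), 'eef_rot': array([-3.1077, -0.4519,  0.0001]), 'force': array([-0.1058,  0.371 ,  0.1492]), 'moment': array([ 0.0081, -0.0122,  0.0181]), 'finger_force': 0.0, 'grip_width': 0.09441003268290647}
0.0188
scene {'fx': 412.64610257261575, 'fy': 412.64610257261575, 'cx': 280.1662165010151, 'cy': 214.67372301581423, 'R': array([[ 0.4453,  0.8953,  0.0118],
       [ 0.5299, -0.2529, -0.8095],
       [-0.7218,  0.3667, -0.587 ]]), 't': array([-0.2141, -0.1431,  1.2402])}
top {'fx': 487.3611662391738, 'fy': 487.3611662391738, 'cx': 283.33097003118587, 'cy': 206.54928337219292, 'R': array([[-0.0108, -0.9997, -0.023 ],
       [-0.9964,  0.0127, -0.0833],
       [ 0.0836,  0.022 , -0.9963]]), 't': array([0.0644, 0.4632, 1.3447])}
{'fx': 325.19226210127806, 'fy': 325.19226210127806, 'cx': 278.5296710213483, 'cy': 208.83490100557302, 'T_tool_cam': array([[ 0.0001, -0.9653, -0.2611,  0.0749],
       [ 1.    , -0.0001,  0.0008,  0.001 ],
       [-0.0008, -0.2611,  0.9653, -0.1792],
       [ 0.    ,  0.    ,  0.    ,  1.    ]])}
```

View pics/scene0.png

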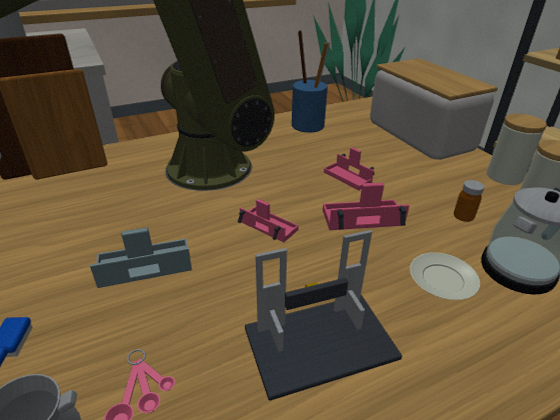

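View pics/top0.png

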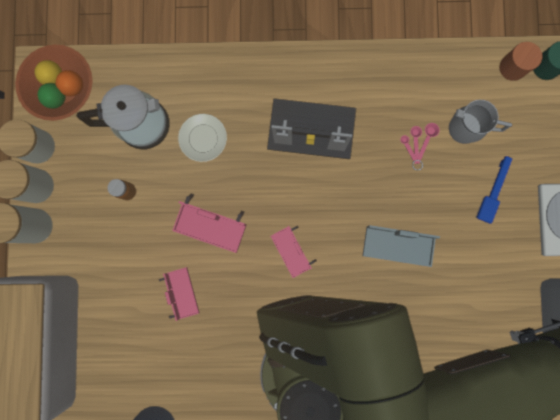

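The scene view shows the large pink clawed shelf at about (365,208), two smaller pink ones at (268,220) and (350,172), the grey shelf at (140,260) and the rack at (315,290). In the top view the target is at (210,228) and the rack at (312,130). I'll zoom in on both.

Run:
```python
import cv2,numpy as np
t=cv2.imread("pics/top0.png");s=cv2.imread("pics/scene0.png")
a=cv2.resize(t[185:260,165:260],None,fx=4,fy=4,interpolation=cv2.INTER_CUBIC)
b=cv2.resize(t[90:165,262:362],None,fx=4,fy=4,interpolation=cv2.INTER_CUBIC)
c=cv2.resize(s[178:238,315:415],None,fx=4,fy=4,interpolation=cv2.INTER_CUBIC)
d=cv2.resize(s[225:345,245:385],None,fx=2.7,fy=2.7,interpolation=cv2.INTER_CUBIC)
im=np.zeros((600,800,3),np.uint8)
im[:300,:380]=a; im[:300,400:800]=b; im[300:540,:400]=c; h,w=d.shape[:2]; im[300:600,410:410+w]=d[:300,:390]
cv2.imwrite("pics/z.png",im)
```

```text
(no output)
```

View pics/z.png

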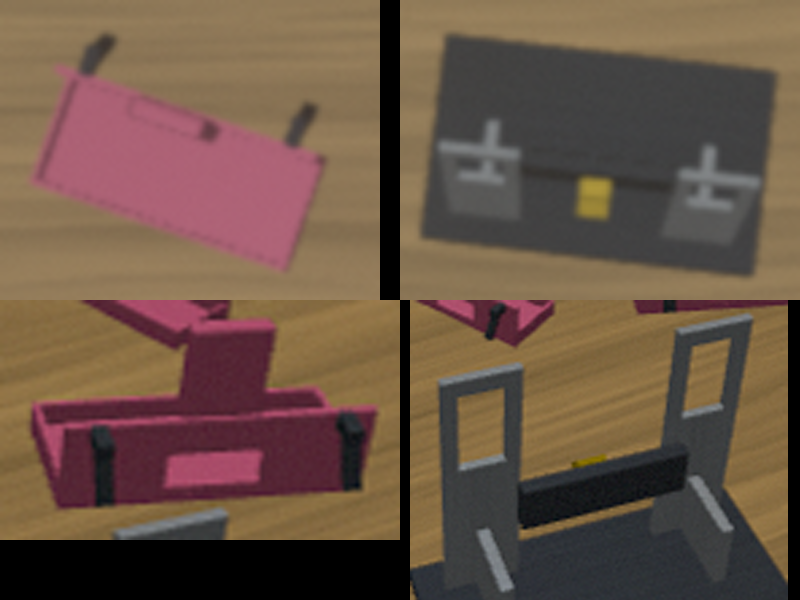

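Crop: the shelf's back corners, tab, and window are clear, and so are both uprights with their slots and the catch. Next I'll fit the planar poses to these corners.

```bash
cat > fit.py <<'E'
import numpy as np,cv2
from scipy.optimize import least_squares
from station import arm
P={n:arm.camera_params(n) for n in("scene","top")}
def proj(n,X):
    p=P[n];c=X@p["R"].T+p["t"]
    return np.c_[p["fx"]*c[:,0]/c[:,2]+p["cx"],p["fy"]*c[:,1]/c[:,2]+p["cy"]]
def fit(obs,x0):
    def w(q,X):
        c,s=np.cos(q[2]),np.sin(q[2]);R=np.array([[c,-s,0],[s,c,0],[0,0,1]])
        return np.array(X)/1000@R.T+[q[0],q[1],0]
    f=lambda q:np.concatenate([(proj(n,w(q,X))-np.array(uv)).ravel() for n,X,uv in obs])
    r=least_squares(f,x0,loss="soft_l1")
    return r.x,f(r.x).reshape(-1,2)
E
python3 - <<'E'
from fit import *
np.set_printoptions(precision=4,suppress=True)
T1=lambda L:[(165+u/4,185+v/4) for u,v in L]
T2=lambda L:[(262+(u-400)/4,90+v/4) for u,v in L]
S1=lambda L:[(315+u/4,178+(v-300)/4) for u,v in L]
S2=lambda L:[(245+(u-410)/2.7,225+(v-300)/2.7) for u,v in L]
print(*fit([("top",[(0,95,60),(0,-95,60),(-3,25,120),(-3,-25,120)],T1([(60,68),(325,157),(135,97),(215,125)])),
 ("scene",[(0,-95,0),(0,95,0),(0,-95,60),(0,95,60),(-3,-25,120),(-3,25,120),(0,-30,36),(0,30,36),(0,30,12),(0,-30,12)],
  S1([(58,507),(362,490),(62,428),(376,410),(190,333),(275,325),(170,456),(262,450),(258,482),(165,487)]))],[.45,.15,0]))
print(*fit([("top",[(6,100,192),(6,50,192),(0,100,192),(0,50,192),(6,-50,192),(6,-100,192),(0,-50,192),(0,-100,192)],
 T2([(440,143),(522,150),(438,152),(520,159),(678,170),(760,178),(677,178),(758,188)])),
 ("scene",[(6,-100,192),(6,-50,192),(6,-90,120),(6,-60,120),(6,50,192),(6,100,192),(6,60,120),(6,90,120)],
 S2([(440,384),(520,372),(460,468),(505,460),(677,332),(750,320),(683,413),(722,406)]))],[.6,0,0]))
E
```

```text
[ 0.4495  0.2516 -0.3452] [[-0.1747 -1.7906]
 [-1.0767 -1.3269]
 [ 0.378  -1.4496]
 [-1.62   -2.1908]
 [-1.009   0.1992]
 [-1.4018 -0.3598]
 [ 0.0604 -0.2985]
 [-0.1621 -0.3852]
 [ 0.2022 -0.6425]
 [ 0.251   0.2283]
 [-1.0409 -0.6462]
 [ 0.3319 -0.6242]
 [-0.1966 -0.6426]
 [-0.9847 -0.387 ]]
[ 0.6337 -0.0169 -0.1289] [[-0.1782 -0.5391]
 [-0.67   -0.0684]
 [ 0.0324 -0.4281]
 [-0.4519  0.0468]
 [ 0.5085 -0.6089]
 [ 0.1793 -0.3701]
 [ 0.4919 -0.2356]
 [ 0.4204 -0.4927]
 [-0.2891 -0.2608]
 [ 0.7858 -2.5163]
 [-0.8376  0.2921]
 [-0.2261 -0.9083]
 [ 0.3386 -0.2922]
 [ 0.4445 -1.7706]
 [-0.9513  0.7882]
 [-0.0078 -0.3271]]
```

```bash
cat > rel.py <<'E'
import numpy as np
from scipy.spatial.transform import Rotation as Ro
from station import arm
SH=(0.4495,0.2516,-0.3452); RK=(0.6337,-0.0169,-0.1289)
def pt(q,X):
    c,s=np.cos(q[2]),np.sin(q[2]); return np.array([q[0]+c*X[0]-s*X[1],q[1]+s*X[0]+c*X[1],X[2]])
def todo(p,phi,lean=0.):
    o=arm.observe(); R=Ro.from_rotvec(o["eef_rot"])
    G=Ro.from_euler("z",phi+np.pi/2)*Ro.from_euler("x",np.pi)
    w=(R.inv()*G).as_rotvec()/0.12
    print("t",round(o["time"],2),"turn units",w.round(2)," shift mm in goal axes",(G.inv().apply(p-o["position"])*1000).round(1),"units",(G.inv().apply(p-o["position"])/.5).round(3),"F",o["force"].round(1),"w",round(o["grip_width"],4))
E
python3 -c "
from rel import *
todo(pt(SH,(-.01,0,.2)),SH[2])"
```

```text
t 0.1 turn units [-0.01 -0.   -7.81]  shift mm in goal axes [831.8   2.2   4.9] units [1.664 0.004 0.01 ] F [-0.5  0.2  1.3] w 0.094
```

Call:
servo_tool:
  moves: "0 0 0 0 0 -0.98;0 0 0 0 0 -0.98;0 0 0 0 0 -0.98;0 0 0 0 0 -0.98;0 0 0 0 0 -0.98;0 0 0 0 0 -0.98;0 0 0 0 0 -0.98;0 0 0 0 0 -0.95"
  hand: 1

```text
time: 0.77
position: [0.1566, -0.5271, 0.2051]
eef_rot: [-2.564, -1.815, -0.0]
force: [0.1, -0.6, 0.1]
grip_width: 0.0941
finger_force: 0.0
```

Call:
servo_tool:
  moves: "0.08 0 0 0 0 0;0.08 0 0 0 0 0;0.08 0 0 0 0 0;0.08 0 0 0 0 0;0.08 0 0 0 0 0;0.08 0 0 0 0 0;0.08 0 0 0 0 0;0.08 0 0 0 0 0;0.08 0 0 0 0 0;0.08 0 0 0 0 0"

```text
time: 1.6
position: [0.2917, -0.1489, 0.2054]
eef_rot: [2.57, 1.806, 0.0]
force: [1.3, -0.4, -1.0]
grip_width: 0.0942
finger_force: 0.0
```

Call:
servo_tool:
  moves: "0.08 0 0 0 0 0;0.08 0 0 0 0 0;0.08 0 0 0 0 0;0.08 0 0 0 0 0;0.08 0 0 0 0 0;0.08 0 0 0 0 0;0.08 0 0 0 0 0;0.08 0 0 0 0 0;0.04 0 0 0 0 0;0 0 0 0 0 0"

```text
time: 2.43
position: [0.4071, 0.1722, 0.2048]
eef_rot: [-2.566, -1.811, 0.001]
force: [-1.1, -0.9, -0.0]
grip_width: 0.0943
finger_force: 0.0
```

Run:
```python
from rel import *
import cv2
todo(pt(SH,(-.01,0,.2)),SH[2])
o=arm.observe(); f=arm.grab_frame("wrist"); cv2.imwrite("pics/w1.png",f[:,:,::-1]); np.savez("w1.npz",p=o["position"],r=o["eef_rot"])
```

```text
t 2.43 turn units [-0.01  0.    0.03]  shift mm in goal axes [89.1  3.   4.8] units [0.178 0.006 0.01 ] F [-1.1 -0.9 -0. ] w 0.0943
```

View pics/w1.png

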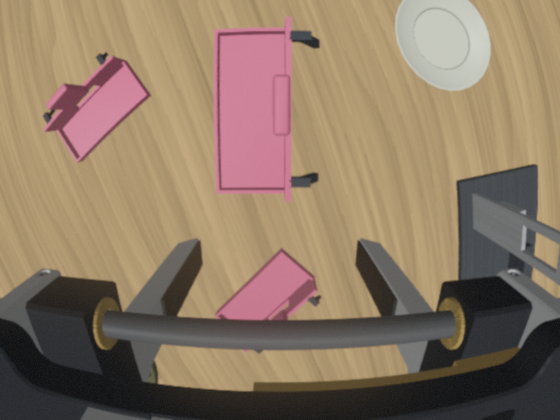

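The wrist view shows the target shelf at (255,110). Its back-plate top runs from (290,18) to (290,199) and its tab spans (275..290, 75..134). I'll refine the pose from these.

```bash
cat > wfit.py <<'E'
from rel import *
from scipy.optimize import least_squares
W=arm.camera_params("wrist")
def wproj(p,r,X):
    T=W["T_tool_cam"]; Xt=Ro.from_rotvec(r).inv().apply(X-p)
    c=(Xt-T[:3,3])@T[:3,:3]; h=np.hypot(c[:,0],c[:,1]); th=np.arctan2(h,c[:,2])
    return np.c_[W["cx"]+W["fx"]*th*c[:,0]/h,W["cy"]+W["fy"]*th*c[:,1]/h]
def wfit(d,X,uv,x0):
    f=lambda q:(wproj(d["p"],d["r"],np.array([pt(q,np.array(x)/1000) for x in X]))-np.array(uv)).ravel()
    r=least_squares(f,x0,loss="soft_l1"); return r.x,f(r.x).reshape(-1,2)
E
python3 - <<'E'
from wfit import *
np.set_printoptions(precision=4,suppress=True)
d=np.load("w1.npz")
q,e=wfit(d,[(0,95,60),(0,-95,60),(-3,25,120),(-3,-25,120)],[(291,18),(291,200),(290,75),(290,134)],SH)
print(q);print(e);todo(pt(q,(-.01,0,.2)),q[2])
E
```

```text
[ 0.4485  0.2525 -0.3393]
[[-0.2229 -1.6849]
 [-0.2496  1.4018]
 [ 0.1841 -1.1171]
 [ 0.2005  1.0774]]
t 2.48 turn units [-0.01  0.01 -0.02]  shift mm in goal axes [91.3  2.3  4.8] units [0.183 0.005 0.01 ] F [-0.4 -0.2 -0.4] w 0.094
```

Call:
servo_tool:
  moves: "0.08 0.003 0 0 0 0;0.08 0.002 0 0 0 0;0.023 0 0 0 0 0;0 0 0.06 0 0 0;0 0 0.06 0 0 0;0 0 0.06 0 0 0;0 0 0.05 0 0 0;0 0 0.028 0 0 0;0 0 0 0 0 0;0 0 0 0 0 0"

```text
time: 3.32
position: [0.44, 0.2536, 0.0766]
eef_rot: [-2.57, -1.806, 0.002]
force: [-0.2, -1.0, 0.6]
grip_width: 0.0942
finger_force: 0.0
```

Call:
servo_tool:
  moves: "0 0 0 0 0 0;0 0 0 0 0 0;0 0 0 0 0 0;0 0 0 0 0 0;0 0 0 0 0 0;0 0 0 0 0 0;0 0 0 0 0 0;0 0 0 0 0 0"
  hand: -1
  squeeze: 40

```text
time: 3.98
position: [0.44, 0.2545, 0.0765]
eef_rot: [2.57, 1.808, -0.0]
force: [-0.2, -0.4, -0.6]
grip_width: 0.0443
finger_force: 0.0
```

```bash
python3 -c "
from rel import *
todo(pt((.4485,.2525,-.3393),(-.01,0,.076)),-.3393); print(arm.observe())"
```

```text
t 3.98 turn units [-0.    0.   -0.05]  shift mm in goal axes [ 0.9 -1.3  0.5] units [ 0.002 -0.003  0.001] F [-0.2 -0.4 -0.6] w 0.0443
{'time': 3.9833, 'qpos': array([ 4.52345333e-01,  3.58445168e-01,  1.76950479e+00, -6.03471876e-06,
        1.01365197e+00,  7.97085041e-01]), 'joint_vel': array([-0.00040058,  0.00258635, -0.00042441,  0.00048932, -0.00018943,
       -0.00018423]), 'joint_efforts': array([-3.42814667e-03, -5.12123036e+01, -2.99346042e+01,  5.37885970e-02,
       -3.98647576e-02, -4.45335727e-04]), 'position': array([0.44002055, 0.25451955, 0.0764642 ]), 'eef_rot': array([ 2.56953249e+00,  1.80750788e+00, -1.56573975e-05]), 'force': array([-0.15204921, -0.43069601, -0.56199465]), 'moment': array([-0.1109577 , -0.06969847,  0.00406409]), 'finger_force': 0.0, 'grip_width': 0.044298458233959406}
```

Call:
servo_tool:
  moves: "0 0 0 0 0 0;0 0 0 0 0 0;0 0 0 0 0 0;0 0 0 0 0 0;0 0 0 0 0 0;0 0 0 0 0 0;0 0 0 0 0 0;0 0 0 0 0 0"

```text
time: 4.65
position: [0.44, 0.2545, 0.0764]
eef_rot: [-2.57, -1.807, 0.0]
force: [-0.6, -0.1, -1.0]
grip_width: 0.0138
finger_force: 40.0
```

Call:
servo_tool:
  moves: "0 0 -0.04 0 0 0;0 0 -0.07 0 0 0;0 0 -0.07 0 0 0;0 0 -0.07 0 0 0;0 0 -0.07 0 0 0;0 0 -0.04 0 0 0;0 0 0 0 0 0;0 0 0 0 0 0"

```text
time: 5.32
position: [0.44, 0.2545, 0.2561]
eef_rot: [2.569, 1.807, 0.001]
force: [-0.3, -0.2, -3.5]
grip_width: 0.0139
finger_force: 40.0
```

```bash
python3 -c "
from rel import *
todo(pt(RK,(-.12,0,.25)),RK[2])"
```

```text
t 5.32 turn units [ 0.  -0.  -1.8]  shift mm in goal axes [-244.2  107.     6.1] units [-0.488  0.214  0.012] F [-0.3 -0.2 -3.5] w 0.0139
```

Call:
servo_tool:
  moves: "0 0 0 0 0 -0.9;0 0 0 0 0 -0.9;-0.05 0.02 0 0 0 0;-0.07 0.03 0 0 0 0;-0.07 0.03 0 0 0 0;-0.07 0.03 0 0 0 0;-0.07 0.03 0 0 0 0;-0.07 0.03 0 0 0 0;-0.05 0.025 0 0 0 0;-0.038 0.019 0.01 0 0 0;0 0 0 0 0 0;0 0 0 0 0 0"

```text
time: 6.32
position: [0.5142, -0.002, 0.2488]
eef_rot: [-2.359, -2.07, 0.005]
force: [1.0, 0.7, -3.2]
grip_width: 0.0139
finger_force: 40.0
```

Call:
servo_tool:
  moves: "0 0 0.04 0 0 0;0 0 0.05 0 0 0;0 0 0.04 0 0 0;0 0 0 0 0 0;0 0 0 0 0 0"

```text
time: 6.73
position: [0.5141, -0.0004, 0.1856]
eef_rot: [-2.357, -2.074, 0.003]
force: [0.1, -0.5, -1.5]
grip_width: 0.0137
finger_force: 40.0
```

Run:
```python
from rel import *
import cv2
todo(pt(RK,(-.07,0,.1854)),RK[2])
o=arm.observe(); f=arm.grab_frame("wrist"); cv2.imwrite("pics/w2.png",f[:,:,::-1]); np.savez("w2.npz",p=o["position"],r=o["eef_rot"])
g=arm.grab_frame("scene")[:,:,::-1];t=arm.grab_frame("top")[:,:,::-1]; cv2.imwrite("pics/s2.png",g);cv2.imwrite("pics/t2.png",t)
g=cv2.resize(g[130:340,225:405],None,fx=2.2,fy=2.2,interpolation=cv2.INTER_CUBIC)
a=np.zeros((470,800,3),np.uint8); a[:g.shape[0],:396]=g
f=cv2.resize(np.ascontiguousarray(f[:,:,::-1]),(400,300)); a[:300,400:]=f
cv2.imwrite("pics/z2.png",a)
```

```text
t 6.73 turn units [-0.02  0.    0.01]  shift mm in goal axes [-1.  50.7  0.2] units [-0.002  0.101  0.   ] F [ 0.1 -0.5 -1.5] w 0.0137
```

View pics/z2.png

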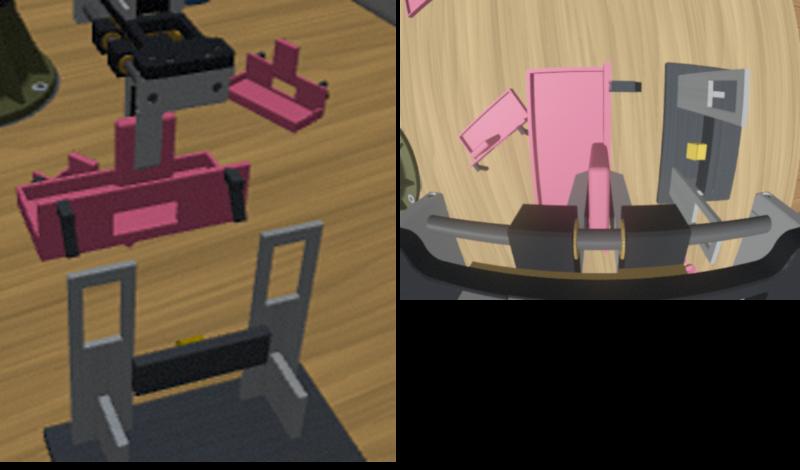

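The shelf is level and held just ahead of the rack. In the scene crop its back plate's top edge runs from (30,203) to (248,165), and its window is at (145,218). Next I'll fit the held pose and compare it with the rack.

Run:
```python
from fit import *
np.set_printoptions(precision=4,suppress=True)
S=lambda L:[(225+u/2.2,130+v/2.2) for u,v in L]
X=np.array([(0,-95,60),(0,95,60),(0,-95,0),(0,-30,36),(0,30,36),(0,30,12),(0,-30,12)])+[0,0,109]
q,e=fit([("scene",X,S([(30,203),(248,165),(42,258),(112,213),(176,202),(177,222),(116,234)]))],[.52,0,-.13])
RK=(0.6337,-0.0169,-0.1289)
c,s=np.cos(RK[2]),np.sin(RK[2]);d=q[:2]-RK[:2]
print(q,e,"in rack frame",c*d[0]+s*d[1],-s*d[0]+c*d[1],q[2]-RK[2])
# rack refit from this picture
print(*fit([("scene",[(6,-100,192),(6,-50,192),(6,-90,120),(6,-60,120),(6,50,192),(6,100,192),(6,60,120),(6,90,120)],S([(68,277),(135,262),(84,347),(121,338),(260,234),(322,222),(266,304),(299,296)]))],RK))
```

```text
[ 0.5236 -0.0006 -0.1549] [[ 2.4174 -0.0008]
 [ 0.6976  0.0551]
 [-1.6342  0.5387]
 [-0.2312 -0.2887]
 [ 0.8492 -0.8227]
 [-0.2043  0.0135]
 [-2.1174  0.1842]] in rack frame -0.11129598856887708 0.0020034254076049182 -0.026000338598059836
[ 0.6342 -0.017  -0.1314] [[-0.0752  0.0632]
 [ 0.212   0.2259]
 [-0.4831 -0.078 ]
 [-0.0026 -0.1228]
 [ 1.188   0.4409]
 [ 0.2033  0.0073]
 [-0.6089 -0.2807]
 [-0.1912 -0.3304]]
```

Call:
servo_tool:
  moves: "-0.002 0.04 0 0 0 0;0 0.05 0 0 0 0;0 0.04 0 0 0 0;0 0.03 0 0 0 0;0 0.02 0 0 0 0;0 0.015 0 0 0 0;0 0 0 0 0 0;0 0 0 0 0 0"

```text
time: 7.55
position: [0.6113, -0.0146, 0.1868]
eef_rot: [2.36, 2.074, 0.0]
force: [0.1, -0.0, -3.6]
grip_width: 0.0136
finger_force: 40.0
```

```bash
python3 -c "
from rel import *
todo(pt(RK,(-.012,0,.1854)),RK[2])"
```

```text
t 7.55 turn units [ 0. -0.  0.]  shift mm in goal axes [ 0.6 10.5  1.4] units [0.001 0.021 0.003] F [ 0.1 -0.  -3.6] w 0.0136
```

Call:
servo_tool:
  moves: "0 0.01 0.003 0 0 0;0 0.006 0 0 0 0;0 0.003 0 0 0 0;0 0 0 0 0 0;0 0 0 0 0 0"

```text
time: 7.97
position: [0.6207, -0.0159, 0.185]
eef_rot: [-2.36, -2.074, 0.0]
force: [0.3, 0.2, -2.6]
grip_width: 0.014
finger_force: 40.0
```

Call:
servo_tool:
  moves: "0 0.002 0 0 0 0;0 0.002 0 0 0 0;0 0 0 0 0 0"

```text
time: 8.22
position: [0.6229, -0.0162, 0.185]
eef_rot: [2.36, 2.074, 0.0]
force: [0.5, -0.2, -2.9]
grip_width: 0.0138
finger_force: 40.0
```

Run:
```python
from rel import *
import cv2
todo(pt(RK,(-.012,0,.1854)),RK[2])
g=arm.grab_frame("scene")[:,:,::-1]; f=arm.grab_frame("wrist")[:,:,::-1]
g=cv2.resize(g[170:350,240:390],None,fx=2.66,fy=2.66,interpolation=cv2.INTER_CUBIC)
a=np.zeros((480,800,3),np.uint8); a[:g.shape[0],:399]=g[:480]
f=cv2.resize(np.ascontiguousarray(f[60:360,230:530]),(400,400)); a[:400,400:]=f
cv2.imwrite("pics/z3.png",a)
```

```text
t 8.22 turn units [ 0. -0.  0.]  shift mm in goal axes [ 0.7 -1.2 -0.4] units [ 0.001 -0.002 -0.001] F [ 0.5 -0.2 -2.9] w 0.0138
```

View pics/z3.png

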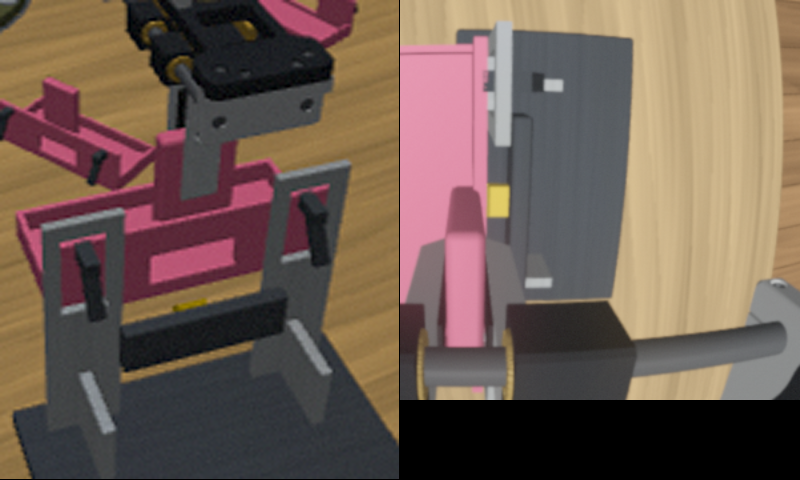

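Both claws are through the slots, at (88,280) and (318,230) in the crop. Now I'll probe forward for the front face.

Call:
servo_tool:
  moves: "0 0.002 0 0 0 0;0 0 0 0 0 0;0 0 0 0 0 0"

```text
time: 8.57
position: [0.6238, -0.0164, 0.1849]
eef_rot: [-2.36, -2.074, -0.0]
force: [-0.2, 0.3, -3.1]
grip_width: 0.014
finger_force: 40.0
```

Call:
servo_tool:
  moves: "0 0.002 0 0 0 0;0 0 0 0 0 0;0 0 0 0 0 0"

```text
time: 8.82
position: [0.6246, -0.0164, 0.185]
eef_rot: [-2.36, -2.073, 0.0]
force: [-2.8, 1.3, -2.0]
grip_width: 0.0139
finger_force: 40.0
```

Call:
servo_tool:
  moves: "0 -0.003 0 0 0 0;0 0 0.008 0 0 0;0 0 0.008 0 0 0;0 0 0.004 0 0 0;0 0 0 0 0 0"

```text
time: 9.23
position: [0.623, -0.0163, 0.174]
eef_rot: [-2.359, -2.073, 0.001]
force: [-1.8, -0.1, -3.4]
grip_width: 0.0137
finger_force: 40.0
```

Call:
servo_tool:
  moves: "0 0 0.005 0 0 0;0 0 0.005 0 0 0;0 0 0.005 0 0 0;0 0 0.005 0 0 0;0 0 0.005 0 0 0;0 0 0 0 0 0"

```text
time: 9.73
position: [0.6233, -0.0162, 0.1639]
eef_rot: [2.359, 2.073, 0.001]
force: [-6.3, 0.8, -4.1]
grip_width: 0.0139
finger_force: 40.0
```

Call:
servo_tool:
  moves: "0 0 0.005 0 0 0;0 0 0.005 0 0 0;0 0 0.005 0 0 0;0 0 0.004 0 0 0;0 0 0 0 0 0"

```text
time: 10.15
position: [0.6218, -0.0161, 0.1513]
eef_rot: [-2.357, -2.072, 0.005]
force: [-5.6, 1.1, -8.9]
grip_width: 0.0138
finger_force: 40.0
```

Call:
servo_tool:
  moves: "0 0 0.004 0 0 0;0 0 0.004 0 0 0;0 0 0 0 0 0"

```text
time: 10.4
position: [0.6233, -0.0163, 0.1485]
eef_rot: [2.36, 2.074, -0.0]
force: [0.1, 0.2, -2.0]
grip_width: 0.014
finger_force: 40.0
```

Call:
servo_tool:
  moves: "0 0 0.003 0 0 0;0 0 0 0 0 0;0 0 0 0 0 0"

```text
time: 10.65
position: [0.6234, -0.0163, 0.1476]
eef_rot: [2.36, 2.074, 0.0]
force: [0.2, 0.6, -2.7]
grip_width: 0.0137
finger_force: 40.0
```

Call:
servo_tool:
  moves: "0 0 0.003 0 0 0;0 0 0 0 0 0;0 0 0 0 0 0"

```text
time: 10.9
position: [0.6235, -0.0163, 0.1464]
eef_rot: [2.359, 2.074, 0.001]
force: [0.1, -0.7, 0.6]
grip_width: 0.0136
finger_force: 40.0
```

Contact at home height (origin ≈ 0.070). I'll press slightly more, then open.

Call:
servo_tool:
  moves: "0 0 0.003 0 0 0;0 0 0 0 0 0"

```text
time: 11.07
position: [0.6236, -0.0163, 0.1463]
eef_rot: [2.359, 2.073, 0.002]
force: [-6.6, 0.1, 13.4]
grip_width: 0.0138
finger_force: 40.0
```

Call:
servo_tool:
  moves: "0 0 0 0 0 0;0 0 0 0 0 0;0 0 0 0 0 0;0 0 0 0 0 0;0 0 0 0 0 0;0 0 0 0 0 0;0 0 0 0 0 0;0 0 0 0 0 0"
  hand: 0.4

```text
time: 11.73
position: [0.6233, -0.0163, 0.1444]
eef_rot: [-2.36, -2.074, 0.0]
force: [0.2, 0.1, -0.2]
grip_width: 0.0635
finger_force: 0.0
```

Call:
servo_tool:
  moves: "0 0 -0.03 0 0 0;0 0 -0.06 0 0 0;0 0 -0.07 0 0 0;0 0 -0.07 0 0 0;0 0 -0.07 0 0 0;0 -0.06 0 0 0 0;0 -0.07 0 0 0 0;0 -0.06 0 0 0 0;0 0 0 0 0 0;0 0 0 0 0 0"

```text
time: 12.57
position: [0.5285, -0.0039, 0.2954]
eef_rot: [2.359, 2.073, 0.002]
force: [-0.2, -0.2, 0.1]
grip_width: 0.0662
finger_force: 0.0
```

Run:
```python
from rel import *
import cv2
o=arm.observe();print(o["time"],o["position"],o["force"],o["grip_width"])
g=arm.grab_frame("scene")[:,:,::-1]; f=arm.grab_frame("top")[:,:,::-1]
g=cv2.resize(g[170:350,240:390],None,fx=2.66,fy=2.66,interpolation=cv2.INTER_CUBIC)
a=np.zeros((480,800,3),np.uint8); a[:g.shape[0],:399]=g[:480]
f=cv2.resize(f[80:180,262:362],(400,400),interpolation=cv2.INTER_CUBIC); a[:400,400:]=f
cv2.imwrite("pics/z4.png",a)
```

```text
12.5667 [ 0.52848896 -0.00394115  0.29535782] [-0.16751334 -0.24726984  0.09724356] 0.06615697150109877
```

View pics/z4.png

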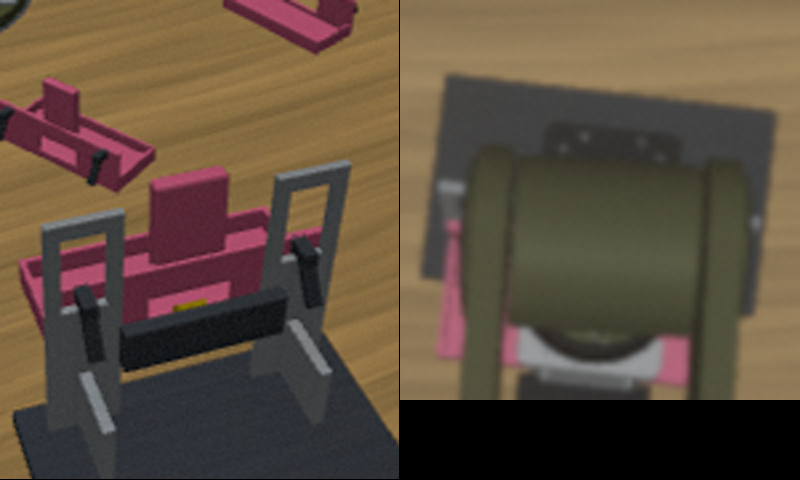

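The claws rest on the slot bottoms, at (90,290) and (305,245). The yellow catch is at (190,305) in the window, in the same place as when it was out, and the gripper is clear. I'm handing the job in.

```bash
python3 -c "
from station import arm
print(arm.finish_job())"
```

```text
the job is handed in; nothing more can be done
None
```

The pink clawed shelf hangs on the rack with both claws home and the catch out in the last picture; I let go of it, left the grey-blue shelf alone and handed the job in at about 12.7 s, but no verdict came back.

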